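# Tip the gauge plate out of its block and lock it in the clamping fixture

## Task

The keyed steel gauge plate lies flush in a pocket of the wooden storage block, where fingers cannot get at its sides: press down the end with the wider gap, over the hollow, so that the other end tips up, take it out by that end, and lay it flat in the clamping fixture with its key right down in the cross slot, either way round. Then lock it: push the spring-loaded captive screw-knob down and, keeping it pushed, turn it clockwise until its toe points over the plate and the knob stays down. Leave the piston, the can and the socket standing where they are.

Things in the scene. Friction and masses are not known exactly. Their poses are not given: they have to be found in the camera images.
- plate_centre (a point): Centre of the slab of the steel gauge plate: 90 long (its x), 40 wide (y), 8 thick (z up), 0.18 to 0.35 kg. Under it a cross key along y: 8 wide, 36 long, 10 deep, half-round bottom of radius 4, its line 1.5 mm from the slab's centre towards -x. At the start it lies in the storage block, axes as the block's, upper face flush with the block's top.
- press_spot (a point): Fixed point of the storage block's top, level with the plate's upper face, on its middle line, 31 mm to -x of the key: press the plate down here with closed fingers, stopping at about 6 N. Upright fingertips 20 mm wide go down 6 to 8 mm almost without force, then the plate bottoms (a slim point would go 12 mm); it rocks 0.37 rad on its key and stays tipped when let go.
- raised_spot (a point): Fixed point 17 mm above the storage block's top over the pocket's +x end: about where the upper edge of the plate's +x end is once tipped. There its long sides stand clear of the block and can be gripped across the 40 mm width, some 12 mm in from the end and 6 mm deep, fingers square to the sloping plate.
- nest: Wooden storage block, fixed, 132 (x) x 76 (y) x 36 tall; origin at its underside, below the key's line. Pocket from x = -49.5 to +48, 43 wide: gaps of 1.5 mm at the plate's sides and +x end, 6 mm at its -x end. Floor 24 deep for x under -14 (hollow), else 18 deep, where the key stands; a ledge 8 deep at x 38 to 48 carries the plate's +x end.
- fixture: Clamping fixture, fixed: grey base 12 tall, x -105 to +62, 100 wide in y; origin at its underside below the cross slot. Seat: two steel blocks 36 wide, x -40 to -5.5 and 5.5 to 45, top at height 24; slot between them 11 wide, 12 deep. Two cheeks, x -40 to -14, inner faces at y = +-22, top at 29, guide the plate's sides. Knob housing at x = -75: radius 22, 33 tall.
- seat_centre (a point): Where the slab's centre lies when the plate is home with its +x end away from the knob: 28 mm above the fixture's underside, 1.5 mm to +x of the slot's middle; axes as the fixture's. The other way round the centre comes 3 mm nearer the knob, which is as good.
- knob_grip (a point): Middle of the knob's black bar grip, on its upright axis, 69 mm above the fixture's underside when up. Bar 44 long, 12 thick, 22 tall, pointing as the toe does; 11 mm below this point is the top of a round flange, radius 20, on which fingertips may rest to push. Axes: the fixture's at turn 0, turning with the knob; the bar lies 1.4 rad anticlockwise of its x.
- knob (a joint): Downward travel of the captive screw-knob in m: 0 up (spring, 5 N, rising to 12 N), 0.010 bottom. Pushed 6 mm or more it can be turned: a hidden lug runs under a ramp that draws it on to about 7 mm and holds it down. Not pushed, it turns to about 0.25 rad and is blocked.
- toe (a joint): Turn of knob and toe in rad, clockwise seen from above: starts near 0, when the toe points 1.4 rad anticlockwise of the fixture's +x; 1.4 at its stop, when the toe points along the fixture's +x over the plate. Once caught by the ramp it stays where it is left.
- toe_end (a point): End of the toe, a flat steel finger 12 wide and 6 thick reaching 50 mm out from the knob's axis. Its underside is 34 above the fixture's underside (2 mm over a plate that is home); it does not go up or down with the knob.
- piston: Aluminium piston standing on the bench, diameter 72, 68 tall; origin at its underside. Bystander.
- oil_can: Grey can, diameter 60, 130 tall, standing; origin at its underside. Bystander.
- socket: Steel wrench socket, diameter 28, 40 tall, standing beside the fixture; origin at its underside. Bystander.
Things that resemble listed ones, but are neither listed nor needed, are in the scene too. Leave any pink or yellow look-alike of the part that bears plate_centre alone. Of the things like the nest, leave any that is purple; of the rest the smaller one is meant.

How it is judged:
By the outcome, as a careful person would: the job done as asked, in the order asked, and still so for the second after the job is handed in, with the robot touching nothing.
It also fails if it takes over 64 s, if anything falls off the work surface, if the arm or the gripper's body presses on something with over 40 N, if the wrist force passes 120 N, or if a joint passes its speed limit or range.

## Robot

A 6-joint arm with a two-finger parallel gripper is mounted at the origin on the work surface. World frame = base frame: x ahead of the robot, y to its left, z up, the work surface at z = 0. Lengths are in mm, angles in rad, forces in N, time in s.
With the tool pointing down it reaches from about 375 to 900 mm from the base axis. Payload 3.1 kg.
Tool frame: the origin (TCP) lies on the front face of the gripper's body, between the roots of the fingers; the fingertips stand 70 mm ahead of it and the grasp point (between the pads) lies 51 mm ahead of it; z points along the fingers, y is the line along which they close (so a half turn about z gives the same grasp; the last joint's range is limited). The gripper opens to 87 mm and grips with 3 to 60 N. Pads are 19 mm wide; open, the fingers measure 117 mm over their backs; the gripper's body (75 mm by 190 mm) begins 51 mm behind the grasp point.
Start: joints at [-1.381, 0.527, 1.433, -0, 1.181, -0.178], TCP at [224.748, -583.168, 292.248] pointing down, gripper open.
Joint ranges: [-3.08, 3.08], [-0.75, 2.2], [0.22, 2.44], [-1.43, 4.57], [0, 2.65], [-2.85, 2.85]. Speed limits (rad/s): [2.79, 2.79, 3.14, 3.14, 3.14, 3.14].

## Interface

Orientations are given as a unit quaternion [w, x, y, z].
In Python, from bench import * gives the robot as it stands.
- The arm moves only by the shell command python3 -m inch 'ROWS' [FORCE]. ROWS is JSON, a list of rows, each an object of numbers: "dx", "dy", "dz": the shift along the tool's x, y, z in m; "rx", "ry", "rz": the turn, a rotation vector about the tool's x, y, z in degrees; "gripper": the opening, from 0 (shut) to 1 (fully open). In form: [{"dx": .., "dy": .., "dz": .., "rx": .., "ry": .., "rz": .., "gripper": ..}, ...]. A call has 1 to 20 rows; each row is the pose to reach, as a shift and turn from the pose commanded when the call began, along the tool's axes at that moment; what a row does not reach only later rows make up. A row lasts 1/10 s, in which the tool goes at most 50 mm and 8.59 degrees, less where a joint would pass 70% of its speed; a pose out of reach is approached as far as the arm can. A call with a gripper value outside its range is refused whole. The fingers move at their own pace and stop on an object; FORCE is the grip in N (left out, the last holds). Time passes only in rows, so rows that repeat a pose let the fingers close. It gives the time, the measured TCP pose, the force, the opening and the grip force at its end, in the units of the state.
- sense(): the state, without advancing time (a new reading comes with each control period).
- capture(name): name is "side" or "top" or "wrist"; returns the picture (480x640x3 uint8, red, green, blue); there is no depth.
- get_calibration(name): a dict with "fx", "fy", "cx", "cy" (pixels), "R" (3x3) and "t" (3): a world point X has camera coordinates R X + t. Camera axes: x right, y down, z forward; pixel columns grow to the right and rows downward; lengths in mm; the calibration is good to about 2 mm. A picture is of the moment at which its call begins: read the wrist's pose just before it. get_calibration takes no time and is no camera call; for the wrist camera it gives the pose at the moment of the call.
- finish_job(): hands the job in; it is judged then, once.
The state is a dict: "clock": time; "joints": joint angles; "qvel": joint speeds; "joint_torque": joint torques, N m; "ee_pos": TCP position; "tool_rot": TCP orientation; "force": force on the tool from outside, world axes, zero at the start; "wrist_torque": the same for the moment, N m; "grip_width": finger opening in mm; "finger_force": force on a finger pad.
Only numpy, scipy, OpenCV 4.12 (cv2) and the standard library are available. Lean on these libraries where they do the work, as an engineer would, in place of code of your own. Each camera call takes 0.05 s, during which the arm holds its last target. There are 200 camera calls.

## Working session

There is one attempt and no reset: what is moved stays moved. The work goes in short steps, Python scripts to look and compute and a shell command to move; the robot and the scene stay as the last step left them, time stands still between calls to the robot, and variables do not carry over. Pictures are saved under pics/ and viewed, at most 10 in all, crops included, and the job is handed in when it is done.

```bash
ls; mkdir -p pics; cat > h.py <<'E'
import numpy as np, cv2, json
from bench import *
from scipy.spatial.transform import Rotation as Ro
def cal(n):
    c=get_calibration(n); return {k:np.array(v,float) for k,v in c.items()}
def ray(c,u,v):
    d=np.array([(u-c['cx'])/c['fx'],(v-c['cy'])/c['fy'],1.]); R=c['R']
    return -R.T@c['t'], R.T@d
def onz(c,u,v,z):
    o,d=ray(c,u,v); return o+d*(z-o[2])/d[2]
def proj(c,X):
    p=c['R']@np.array(X,float)+c['t']; return np.array([c['fx']*p[0]/p[2]+c['cx'],c['fy']*p[1]/p[2]+c['cy']])
def snap(n,name):
    c=cal(n); im=capture(n)
    cv2.imwrite(f'pics/{name}.png',cv2.cvtColor(im,cv2.COLOR_RGB2BGR)); np.savez(f'pics/{name}.npz',im=im,**c)
    return im,c
def load(name):
    d=dict(np.load(f'pics/{name}.npz')); return d.pop('im'),d
def toolR():
    q=sense()['tool_rot']; return Ro.from_quat([q[1],q[2],q[3],q[0]]).as_matrix()
E
python3 - <<'E'
from h import *
a,c=snap('top','top0'); b,d=snap('side','side0')
cv2.imwrite('pics/both.png',cv2.cvtColor(np.vstack([a,b])[:, :],cv2.COLOR_RGB2BGR)) if 0 else None
for x in (c,d): print(-x['R'].T@x['t'], x['R'][2], x['fx'])
print(sense())
E
```

```text
pics
[ 355.36002908   22.39545742 1059.06050806] [ 0.21628171  0.0067792  -0.97630746] 609.6766619184752
[528.6594503  711.9129675  588.75783969] [ 0.08126921 -0.78298924 -0.61670347] 495.67537786867666
{'clock': 0.1, 'joints': array([-1.38151807e+00,  5.28357590e-01,  1.43376091e+00,  2.34375828e-06,
        1.18141468e+00, -1.78476524e-01]), 'qvel': array([-0.00022901, -0.0024001 , -0.00253376, -0.000396  ,  0.00032393,
        0.00041874]), 'joint_torque': array([-1.99332094e-04, -4.40983200e+01, -1.77151269e+01,  6.34630350e-02,
        5.33628871e-02, -4.56896942e-05]), 'ee_pos': array([ 224.64253721, -582.67299018,  291.38317598]), 'tool_rot': array([-9.70253507e-04,  9.83141750e-01,  1.82842439e-01, -4.15651867e-06]), 'force': array([ 0.93069674, -0.63344639, -0.06896394]), 'wrist_torque': array([0.02234312, 0.0223641 , 0.02679499]), 'finger_force': 0.0, 'grip_width': 87.15513865480595}
```

View pics/top0.png

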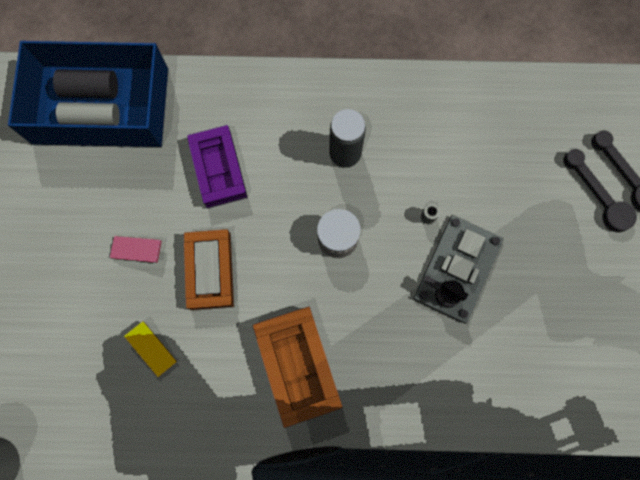

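View pics/side0.png

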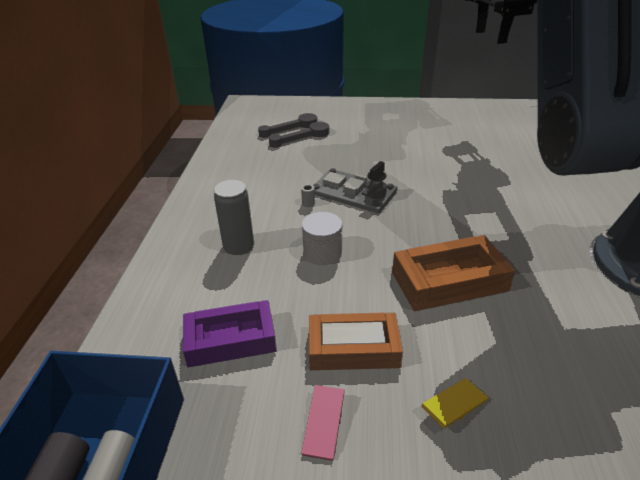

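The plate candidates in the top view are the white plate in the small orange block (207,268), the pink look-alike (135,249) and the yellow look-alike (150,350). The block candidates are small orange (207,268), large orange (297,365) and purple (217,165). I choose the small orange block with the white plate. The fixture is at (460,268), with its knob at (450,292).

```bash
python3 - <<'E'
from h import *
a,c=load('top0'); b,d=load('side0')
hsv=cv2.cvtColor(a,cv2.COLOR_RGB2HSV)
m=((hsv[...,0]<14)&(hsv[...,1]>120)&(hsv[...,2]>60)).astype(np.uint8)
m[:, :170]=0; m[:,240:]=0; m[:220]=0; m[315:]=0
cs,_=cv2.findContours(m,cv2.RETR_EXTERNAL,cv2.CHAIN_APPROX_NONE); k=max(cs,key=cv2.contourArea)
P=np.array([onz(c,*q[0],36)[:2] for q in k],np.float32); r=cv2.minAreaRect(P); print('nest',r)
w=((hsv[...,1]<60)&(hsv[...,2]>110)).astype(np.uint8); w[:, :190]=0;w[:,224:]=0;w[:238]=0;w[300:]=0
cs,_=cv2.findContours(w,cv2.RETR_EXTERNAL,cv2.CHAIN_APPROX_NONE); k=max(cs,key=cv2.contourArea)
P=np.array([onz(c,*q[0],36)[:2] for q in k],np.float32); print('plate',cv2.minAreaRect(P))
for u,v,z,n in [(340,225,68,'piston'),(348,123,130,'can'),(431,210,40,'socket'),(450,290,69,'knob'),(472,243,24,'blockA'),(461,267,24,'blockB'),(456,219,12,'c1'),(500,238,12,'c2'),(467,320,12,'c3'),(415,297,12,'c4')]: print(n,onz(c,u,v,z).round(0))
A=cv2.resize(a[222:317,170:245],None,fx=6,fy=6,interpolation=cv2.INTER_CUBIC)[:560,:400]
B=cv2.resize(a[205:330,405:510],None,fx=4.4,fy=4.4,interpolation=cv2.INTER_CUBIC)
B=B[:560,:400] if B.shape[0]>=560 else cv2.copyMakeBorder(B,0,560-B.shape[0],0,0,0)[:,:400]
cv2.imwrite('pics/crop0.png',cv2.cvtColor(np.hstack([A,B]),cv2.COLOR_RGB2BGR))
E
```

```text
nest ((530.837890625, 222.38528442382812), (132.21893310546875, 79.52188110351562), 5.719979286193848)
plate ((533.096923828125, 224.2194061279297), (88.969482421875, 39.18915939331055), 5.765061378479004)
piston [604.  -1.  68.]
can [760. -10. 130.]
socket [ 641. -159.   40.]
knob [ 498. -182.   69.]
blockA [ 587. -232.   24.]
blockB [ 545. -212.   24.]
c1 [ 633. -208.   12.]
c2 [ 600. -284.   12.]
c3 [ 455. -222.   12.]
c4 [ 493. -134.   12.]
```

View pics/crop0.png

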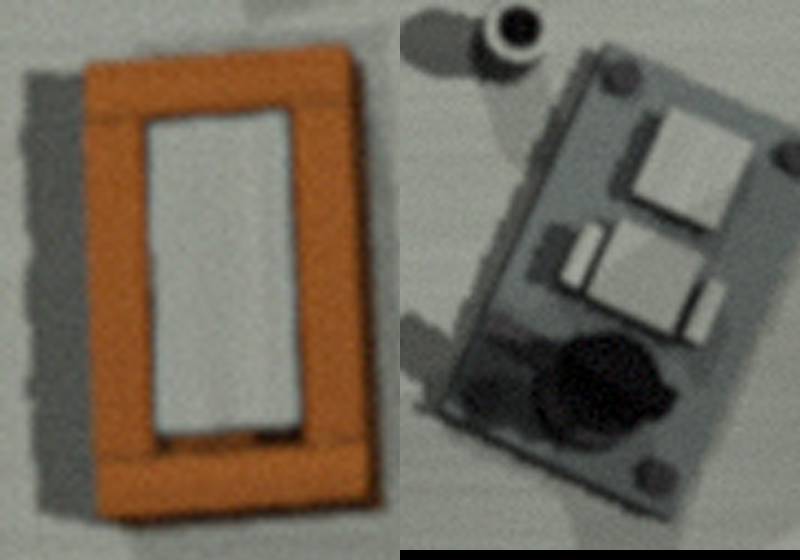

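The crops confirm the white plate in the small orange block, with the wider gap at the lower end (crop 230,440), so nest +x points up in the image. On the right is the fixture with its cheeked seat block (crop 650,270), its far block (695,165) and the knob (605,390).

```bash
cat >> h.py <<'E'
def go(p,yaw=None,Rt=None):
    s=sense(); R=toolR()
    if Rt is None:
        y=np.radians(yaw); Rt=np.array([[np.cos(y),np.sin(y),0],[np.sin(y),-np.cos(y),0],[0,0,-1]])
    d=R.T@(np.array(p)-s['ee_pos'])/1000; rv=np.degrees(Ro.from_matrix(R.T@Rt).as_rotvec())
    print('delta',d.round(4),'rot',rv.round(2))
E
python3 - <<'E'
from h import *
go([500.8,221,260],5.7)
c=cal('wrist'); s=sense(); print(toolR().T@(-c['R'].T@c['t']-s['ee_pos']), toolR().T@c['R'].T, c['fx'])
E
```

```text
delta [ 0.5466 -0.6506  0.0328] rot [-1.100e-01 -1.000e-02  1.537e+01]
[ 79.09279725   0.09767455 -92.42965789] [[-6.15278502e-04 -9.57540231e-01 -2.88299023e-01]
 [ 9.99999805e-01 -6.21299381e-04 -7.06184481e-05]
 [-1.11499999e-04 -2.88299010e-01  9.57540427e-01]] 343.50223165560334
```

```bash
T='{"dx":0.547,"dy":-0.651,"dz":0.033,"rz":15.4,"gripper":0}'; python3 -m inch '[{"dx":0.547,"dy":-0.651,"dz":0.0,"rz":15.4,"gripper":0},{"dx":0.547,"dy":-0.651,"dz":0.0,"rz":15.4,"gripper":0},{"dx":0.547,"dy":-0.651,"dz":0.0,"rz":15.4,"gripper":0},{"dx":0.547,"dy":-0.651,"dz":0.0,"rz":15.4,"gripper":0},{"dx":0.547,"dy":-0.651,"dz":0.0,"rz":15.4,"gripper":0},{"dx":0.547,"dy":-0.651,"dz":0.0,"rz":15.4,"gripper":0},{"dx":0.547,"dy":-0.651,"dz":0.0,"rz":15.4,"gripper":0},{"dx":0.547,"dy":-0.651,"dz":0.0,"rz":15.4,"gripper":0},{"dx":0.547,"dy":-0.651,"dz":0.0,"rz":15.4,"gripper":0},{"dx":0.547,"dy":-0.651,"dz":0.0,"rz":15.4,"gripper":0},{"dx":0.547,"dy":-0.651,"dz":0.0,"rz":15.4,"gripper":0},{"dx":0.547,"dy":-0.651,"dz":0.033,"rz":15.4,"gripper":0},{"dx":0.547,"dy":-0.651,"dz":0.033,"rz":15.4,"gripper":0},{"dx":0.547,"dy":-0.651,"dz":0.033,"rz":15.4,"gripper":0},{"dx":0.547,"dy":-0.651,"dz":0.033,"rz":15.4,"gripper":0},{"dx":0.547,"dy":-0.651,"dz":0.033,"rz":15.4,"gripper":0},{"dx":0.547,"dy":-0.651,"dz":0.033,"rz":15.4,"gripper":0},{"dx":0.547,"dy":-0.651,"dz":0.033,"rz":15.4,"gripper":0},{"dx":0.547,"dy":-0.651,"dz":0.033,"rz":15.4,"gripper":0},{"dx":0.547,"dy":-0.651,"dz":0.033,"rz":15.4,"gripper":0}]'
```

```text
schema error: expected keys dx, dy, dz, rx, ry, rz, gripper
```

```bash
python3 -m inch '[{"dx":0.547,"dy":-0.651,"dz":0.0,"rx":0,"ry":0,"rz":15.4,"gripper":0},{"dx":0.547,"dy":-0.651,"dz":0.0,"rx":0,"ry":0,"rz":15.4,"gripper":0},{"dx":0.547,"dy":-0.651,"dz":0.0,"rx":0,"ry":0,"rz":15.4,"gripper":0},{"dx":0.547,"dy":-0.651,"dz":0.0,"rx":0,"ry":0,"rz":15.4,"gripper":0},{"dx":0.547,"dy":-0.651,"dz":0.0,"rx":0,"ry":0,"rz":15.4,"gripper":0},{"dx":0.547,"dy":-0.651,"dz":0.0,"rx":0,"ry":0,"rz":15.4,"gripper":0},{"dx":0.547,"dy":-0.651,"dz":0.0,"rx":0,"ry":0,"rz":15.4,"gripper":0},{"dx":0.547,"dy":-0.651,"dz":0.0,"rx":0,"ry":0,"rz":15.4,"gripper":0},{"dx":0.547,"dy":-0.651,"dz":0.0,"rx":0,"ry":0,"rz":15.4,"gripper":0},{"dx":0.547,"dy":-0.651,"dz":0.0,"rx":0,"ry":0,"rz":15.4,"gripper":0},{"dx":0.547,"dy":-0.651,"dz":0.0,"rx":0,"ry":0,"rz":15.4,"gripper":0},{"dx":0.547,"dy":-0.651,"dz":0.0,"rx":0,"ry":0,"rz":15.4,"gripper":0},{"dx":0.547,"dy":-0.651,"dz":0.033,"rx":0,"ry":0,"rz":15.4,"gripper":0},{"dx":0.547,"dy":-0.651,"dz":0.033,"rx":0,"ry":0,"rz":15.4,"gripper":0},{"dx":0.547,"dy":-0.651,"dz":0.033,"rx":0,"ry":0,"rz":15.4,"gripper":0},{"dx":0.547,"dy":-0.651,"dz":0.033,"rx":0,"ry":0,"rz":15.4,"gripper":0},{"dx":0.547,"dy":-0.651,"dz":0.033,"rx":0,"ry":0,"rz":15.4,"gripper":0},{"dx":0.547,"dy":-0.651,"dz":0.033,"rx":0,"ry":0,"rz":15.4,"gripper":0},{"dx":0.547,"dy":-0.651,"dz":0.033,"rx":0,"ry":0,"rz":15.4,"gripper":0},{"dx":0.547,"dy":-0.651,"dz":0.033,"rx":0,"ry":0,"rz":15.4,"gripper":0}]'
python3 - <<'E'
from h import *
a,c=snap('wrist','w1'); s=sense(); print(s['clock'],s['ee_pos'],s['joints'])
hsv=cv2.cvtColor(a,cv2.COLOR_RGB2HSV)
# plate mask: low-sat component nearest the predicted plate centre
w=((hsv[...,1]<70)&(hsv[...,2]>90)).astype(np.uint8); n,l,st,ce=cv2.connectedComponentsWithStats(w,connectivity=4)
u,v=proj(c,[533,224,36]).round().astype(int); print(u,v)
print('lab',l[v,u],st[l[v,u]])
k=max(cv2.findContours((l==l[v,u]).astype(np.uint8),0,1)[0],key=cv2.contourArea)
P=np.array([onz(c,*q[0],36)[:2] for q in k],np.float32); print('plate',cv2.minAreaRect(P))
E
```

```text
clock: 2.1
ee_pos: [500.3, 220.1, 258.9]
tool_rot: [0.0, 0.999, 0.049, -0.001]
force: [-0.1, -0.6, -0.3]
grip_width: 0.5
finger_force: 0.0
2.15 [500.48854629 219.72233775 259.15570683] [ 2.09343654e-01  4.65880846e-01  1.66447207e+00 -4.26252003e-04
  1.01254679e+00  1.68260182e+00]
316 187
lab 8 [ 291  136   47  100 4498]
plate ((532.2501220703125, 225.4336395263672), (90.76092529296875, 41.25534439086914), 5.647879123687744)
```

View pics/w1.png

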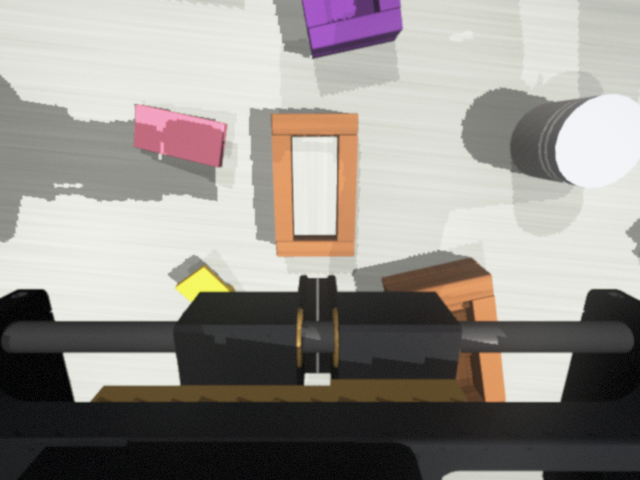

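The wrist view shows the plate in the orange block at (314,187), wide gap at the bottom (314,240), in line with the closed fingers. I'll descend onto the press spot.

```bash
python3 -m inch '[{"dx":0,"dy":-0.0022,"dz":0.04,"rx":0,"ry":0,"rz":0,"gripper":0},{"dx":0,"dy":-0.0022,"dz":0.08,"rx":0,"ry":0,"rz":0,"gripper":0},{"dx":0,"dy":-0.0022,"dz":0.12,"rx":0,"ry":0,"rz":0,"gripper":0},{"dx":0,"dy":-0.0022,"dz":0.14,"rx":0,"ry":0,"rz":0,"gripper":0},{"dx":0,"dy":-0.0022,"dz":0.15,"rx":0,"ry":0,"rz":0,"gripper":0},{"dx":0,"dy":-0.0022,"dz":0.152,"rx":0,"ry":0,"rz":0,"gripper":0},{"dx":0,"dy":-0.0022,"dz":0.154,"rx":0,"ry":0,"rz":0,"gripper":0},{"dx":0,"dy":-0.0022,"dz":0.156,"rx":0,"ry":0,"rz":0,"gripper":0},{"dx":0,"dy":-0.0022,"dz":0.157,"rx":0,"ry":0,"rz":0,"gripper":0},{"dx":0,"dy":-0.0022,"dz":0.157,"rx":0,"ry":0,"rz":0,"gripper":0}]'
```

```text
clock: 3.15
ee_pos: [501.2, 223.3, 102.9]
tool_rot: [-0.0, 0.999, 0.05, 0.001]
force: [0.9, 0.9, 0.7]
grip_width: 0.2
finger_force: 0.0
```

```bash
python3 -m inch '[{"dx":0,"dy":0,"dz":0.001,"rx":0,"ry":0,"rz":0,"gripper":0},{"dx":0,"dy":0,"dz":0.002,"rx":0,"ry":0,"rz":0,"gripper":0},{"dx":0,"dy":0,"dz":0.002,"rx":0,"ry":0,"rz":0,"gripper":0}]'; python3 -m inch '[{"dx":0,"dy":0,"dz":0.001,"rx":0,"ry":0,"rz":0,"gripper":0},{"dx":0,"dy":0,"dz":0.001,"rx":0,"ry":0,"rz":0,"gripper":0}]';python3 -m inch '[{"dx":0,"dy":0,"dz":0.001,"rx":0,"ry":0,"rz":0,"gripper":0},{"dx":0,"dy":0,"dz":0.001,"rx":0,"ry":0,"rz":0,"gripper":0}]'
```

```text
clock: 3.45
ee_pos: [500.8, 223.2, 100.2]
tool_rot: [0.0, 0.999, 0.05, -0.0]
force: [0.2, 0.2, -1.1]
grip_width: 0.4
finger_force: 0.0
clock: 3.65
ee_pos: [501.0, 223.2, 99.5]
tool_rot: [-0.0, 0.999, 0.049, 0.0]
force: [-0.1, 0.0, 2.7]
grip_width: 0.7
finger_force: 1.6
clock: 3.85
ee_pos: [501.0, 223.3, 99.2]
tool_rot: [-0.0, 0.999, 0.05, 0.0]
force: [-1.2, 0.7, 8.3]
grip_width: 0.6
finger_force: 4.4
```

The plate bottomed at about 7 mm depth and 8 N. Next I lift off and work out the tilted grip pose.

```bash
python3 -m inch '[{"dx":0,"dy":0,"dz":-0.01,"rx":0,"ry":0,"rz":0,"gripper":0},{"dx":0,"dy":0,"dz":-0.05,"rx":0,"ry":0,"rz":0,"gripper":0},{"dx":0,"dy":0,"dz":-0.09,"rx":0,"ry":0,"rz":0,"gripper":1},{"dx":0,"dy":0,"dz":-0.11,"rx":0,"ry":0,"rz":0,"gripper":1},{"dx":0,"dy":0,"dz":-0.11,"rx":0,"ry":0,"rz":0,"gripper":1},{"dx":0,"dy":0,"dz":-0.11,"rx":0,"ry":0,"rz":0,"gripper":1}]'
python3 - <<'E'
from h import *
a,c=snap('wrist','w2')
y=np.radians(5.7);t=.37; d=np.array([np.cos(y),np.sin(y),0]);Z=np.array([0,0,1.])
X=np.cos(t)*d+np.sin(t)*Z; n=-np.sin(t)*d+np.cos(t)*Z
Rt=np.c_[X,np.cross(-n,X),-n]
r=np.array([578.7,229.6,53]); tip=r-12*X-6*n
for h in (50,0): p=tip+(70+h)*n; print(p); go(p,Rt=Rt)
for h in (0,1): print(proj(c,r+h*20*np.array([-np.sin(y),np.cos(y),0])), proj(c,r-h*20*np.array([-np.sin(y),np.cos(y),0])))
cv2.imwrite('pics/w2c.png',cv2.resize(cv2.cvtColor(a[60:260,220:420],cv2.COLOR_RGB2BGR),None,fx=3,fy=3))
E
```

```text
clock: 4.45
ee_pos: [500.7, 223.1, 208.4]
tool_rot: [-0.0, 0.999, 0.049, 0.0]
force: [-0.0, -0.2, -0.4]
grip_width: 24.4
finger_force: 0.0
[526.54706051 224.3944446  154.94593222]
delta [0.0265 0.0012 0.0525] rot [ 2.00e-02  2.13e+01 -2.00e-02]
[544.538433   226.19022231 108.32956494]
delta [0.0447 0.0012 0.0991] rot [ 2.00e-02  2.13e+01 -2.00e-02]
[318.69385806 136.03449241] [318.69385806 136.03449241]
[289.78314276 136.06800427] [347.60595836 136.00097895]
```

View pics/w2c.png

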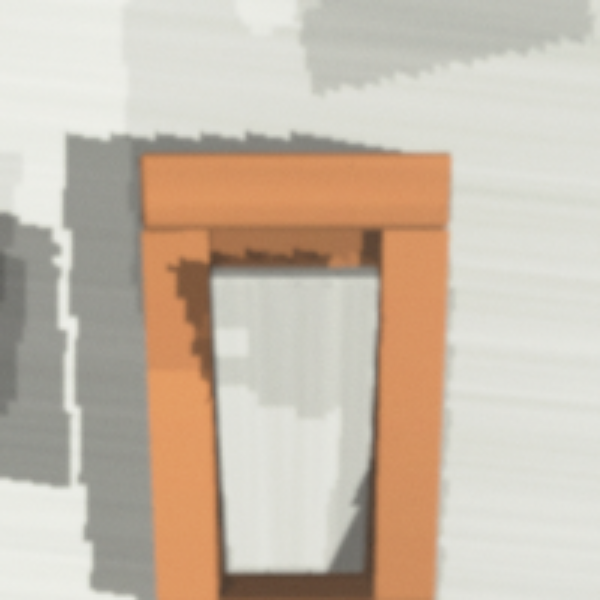

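```bash
python3 - <<'E'
from h import *
a,c=load('w2')
y=np.radians(5.7);t=.37; d=np.array([np.cos(y),np.sin(y),0]);Z=np.array([0,0,1.])
o=np.array([530.9,224.85,0])
for u in (290.7,318.3,346):
  e=onz(c,u,151.3,52)-o; print(e@d, e@np.cross(Z,d))
for u in (295.5,344): e=onz(c,u,251.5,24)-o; print('low',e@d,e@np.cross(Z,d))
E
```

```text
37.76465137096425 19.657623634403773
37.74305763355782 0.2498136121956247
37.72138553320202 -19.228426702209642
low -46.29966983663039 19.590929723811957
low -46.34608543339226 -21.71683230157585
```

```bash
python3 -m inch '[{"dx":0.008,"dy":0.001,"dz":0.02,"rx":0,"ry":8,"rz":0,"gripper":1},{"dx":0.0165,"dy":0.001,"dz":0.04,"rx":0,"ry":16,"rz":0,"gripper":1},{"dx":0.0165,"dy":0.001,"dz":0.0535,"rx":0,"ry":21.3,"rz":0,"gripper":1},{"dx":0.0165,"dy":0.001,"dz":0.0535,"rx":0,"ry":21.3,"rz":0,"gripper":1},{"dx":0.0165,"dy":0.001,"dz":0.0535,"rx":0,"ry":21.3,"rz":0,"gripper":1},{"dx":0.0226,"dy":0.001,"dz":0.069,"rx":0,"ry":21.3,"rz":0,"gripper":1},{"dx":0.0287,"dy":0.001,"dz":0.0845,"rx":0,"ry":21.3,"rz":0,"gripper":1},{"dx":0.0327,"dy":0.001,"dz":0.095,"rx":0,"ry":21.3,"rz":0,"gripper":1},{"dx":0.0347,"dy":0.001,"dz":0.1,"rx":0,"ry":21.3,"rz":0,"gripper":1},{"dx":0.0347,"dy":0.001,"dz":0.1,"rx":0,"ry":21.3,"rz":0,"gripper":1},{"dx":0.0347,"dy":0.001,"dz":0.1,"rx":0,"ry":21.3,"rz":0,"gripper":1}]' 20
python3 - <<'E'
from h import *
y=np.radians(5.7);t=.37; d=np.array([np.cos(y),np.sin(y),0]);Z=np.array([0,0,1.])
X=np.cos(t)*d+np.sin(t)*Z; n=-np.sin(t)*d+np.cos(t)*Z
r=np.array([568.7,228.8,52]); go(r-12*X-6*n+70*n,Rt=np.c_[X,np.cross(-n,X),-n]); print(sense()['joints'])
E
```

```text
clock: 5.6
ee_pos: [535.7, 225.6, 108.6]
tool_rot: [-0.009, 0.982, 0.049, 0.185]
force: [-0.6, 0.4, -0.2]
grip_width: 87.0
finger_force: 0.0
delta [-0.0016  0.0001  0.0008] rot [ 0.01 -0.11 -0.03]
[ 0.2253696   0.70488076  1.88898883 -0.25326381  0.18418864  1.93783067]
```

```bash
python3 -m inch '[{"dx":-0.001,"dy":0,"dz":0.001,"rx":0,"ry":0,"rz":0,"gripper":1},{"dx":-0.001,"dy":0,"dz":0.001,"rx":0,"ry":0,"rz":0,"gripper":0.4},{"dx":-0.001,"dy":0,"dz":0.001,"rx":0,"ry":0,"rz":0,"gripper":0.4},{"dx":-0.001,"dy":0,"dz":0.001,"rx":0,"ry":0,"rz":0,"gripper":0.3},{"dx":-0.001,"dy":0,"dz":0.001,"rx":0,"ry":0,"rz":0,"gripper":0.3},{"dx":-0.001,"dy":0,"dz":0.001,"rx":0,"ry":0,"rz":0,"gripper":0.3},{"dx":-0.001,"dy":0,"dz":0.001,"rx":0,"ry":0,"rz":0,"gripper":0.3},{"dx":-0.001,"dy":0,"dz":0.001,"rx":0,"ry":0,"rz":0,"gripper":0.3}]' 55
```

```text
clock: 6.4
ee_pos: [535.0, 225.6, 106.9]
tool_rot: [-0.009, 0.982, 0.049, 0.185]
force: [-0.9, -0.7, -0.7]
grip_width: 39.2
finger_force: 54.7
```

```bash
python3 -m inch '[{"dx":0.0036,"dy":0,"dz":-0.0093,"rx":0,"ry":0,"rz":0,"gripper":0.3},{"dx":0.0072,"dy":0,"dz":-0.0186,"rx":0,"ry":0,"rz":0,"gripper":0.3},{"dx":0.0109,"dy":0,"dz":-0.028,"rx":0,"ry":0,"rz":0,"gripper":0.3},{"dx":0.0181,"dy":0,"dz":-0.0466,"rx":0,"ry":0,"rz":0,"gripper":0.3},{"dx":0.029,"dy":0,"dz":-0.0746,"rx":0,"ry":0,"rz":0,"gripper":0.3},{"dx":0.0398,"dy":0,"dz":-0.1025,"rx":0,"ry":0,"rz":0,"gripper":0.3},{"dx":0.0507,"dy":0,"dz":-0.1305,"rx":0,"ry":-5,"rz":0,"gripper":0.3},{"dx":0.0507,"dy":0,"dz":-0.1305,"rx":0,"ry":-10,"rz":0,"gripper":0.3},{"dx":0.0507,"dy":0,"dz":-0.1305,"rx":0,"ry":-16,"rz":0,"gripper":0.3},{"dx":0.0507,"dy":0,"dz":-0.1305,"rx":0,"ry":-21.3,"rz":0,"gripper":0.3},{"dx":0.0507,"dy":0,"dz":-0.1305,"rx":0,"ry":-21.3,"rz":0,"gripper":0.3},{"dx":0.0507,"dy":0,"dz":-0.1305,"rx":0,"ry":-21.3,"rz":0,"gripper":0.3}]'
python3 - <<'E'
from h import *
snap('side','s2'); a,c=snap('wrist','w3')
b,_=load('s2')
cv2.imwrite('pics/v3.png',cv2.cvtColor(np.hstack([cv2.resize(b[100:400,200:500],(400,400)),cv2.resize(a[40:440,120:520],(400,400))]),cv2.COLOR_RGB2BGR))
s=sense();print(s['ee_pos'],s['tool_rot'],s['joints'],s['force'],s['wrist_torque'],s['grip_width'])
E
```

```text
clock: 7.6
ee_pos: [534.6, 225.5, 247.2]
tool_rot: [-0.0, 0.999, 0.05, 0.001]
force: [-0.3, -0.4, -2.6]
grip_width: 38.7
finger_force: 55.0
[533.73138626 225.48724442 246.89424542] [-3.55043863e-05  9.98766021e-01  4.96631784e-02  4.51281693e-05] [2.06938877e-01 5.22385271e-01 1.59518469e+00 6.55592611e-05
 1.02392243e+00 1.67833388e+00] [ 0.51608694  0.06471347 -1.65140365] [ 0.02588357 -0.07381397  0.01432519] 38.9177090880658
```

View pics/v3.png

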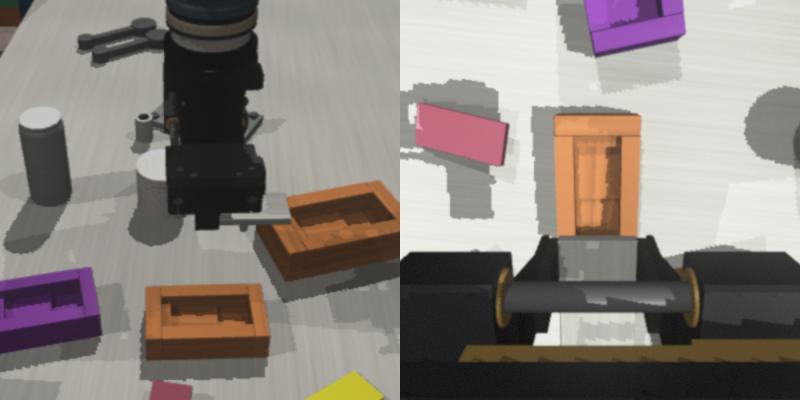

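The plate is held by its +x end, roughly level, with its front edge at full-image pixel (317,276), and the nest is empty. Next I move above the fixture.

```bash
python3 -m inch '[{"dx":-0.001,"dy":0.015,"dz":0,"rx":0,"ry":0,"rz":1,"gripper":0.3},{"dx":-0.003,"dy":0.045,"dz":0,"rx":0,"ry":0,"rz":4,"gripper":0.3},{"dx":-0.006,"dy":0.085,"dz":0,"rx":0,"ry":0,"rz":7,"gripper":0.3},{"dx":-0.009,"dy":0.13,"dz":0,"rx":0,"ry":0,"rz":10,"gripper":0.3},{"dx":-0.012,"dy":0.175,"dz":0,"rx":0,"ry":0,"rz":13,"gripper":0.3},{"dx":-0.015,"dy":0.22,"dz":0,"rx":0,"ry":0,"rz":16,"gripper":0.3},{"dx":-0.018,"dy":0.265,"dz":0,"rx":0,"ry":0,"rz":20,"gripper":0.3},{"dx":-0.021,"dy":0.31,"dz":0,"rx":0,"ry":0,"rz":24,"gripper":0.3},{"dx":-0.024,"dy":0.355,"dz":0,"rx":0,"ry":0,"rz":27,"gripper":0.3},{"dx":-0.027,"dy":0.395,"dz":0,"rx":0,"ry":0,"rz":29,"gripper":0.3},{"dx":-0.029,"dy":0.423,"dz":0,"rx":0,"ry":0,"rz":30.5,"gripper":0.3},{"dx":-0.0303,"dy":0.4376,"dz":0,"rx":0,"ry":0,"rz":31.2,"gripper":0.3},{"dx":-0.0303,"dy":0.4376,"dz":0,"rx":0,"ry":0,"rz":31.2,"gripper":0.3},{"dx":-0.0303,"dy":0.4376,"dz":0,"rx":0,"ry":0,"rz":31.2,"gripper":0.3},{"dx":-0.0303,"dy":0.4376,"dz":0,"rx":0,"ry":0,"rz":31.2,"gripper":0.3}]'
python3 - <<'E'
from h import *
a,c=snap('wrist','w4')
# front edge in tool frame from w3
s=sense(); R=toolR(); print(s['ee_pos'],np.degrees(np.arctan2(R[1,0],R[0,0])),s['joints'])
o,d=ray(c,317,276); o=R.T@(o-s['ee_pos']); d=R.T@d
for z in (62,64,66): print('end edge tool', o+d*(z-o[2])/d[2])
cv2.imwrite('pics/w4c.png',cv2.resize(cv2.cvtColor(a[100:340,160:480],cv2.COLOR_RGB2BGR),None,fx=2.5,fy=2.5,interpolation=cv2.INTER_CUBIC))
E
```

```text
clock: 9.2
ee_pos: [547.4, -211.1, 246.8]
tool_rot: [-0.0, 0.975, -0.22, -0.001]
force: [0.1, 0.5, -2.8]
grip_width: 39.3
finger_force: 55.0
[ 547.62750529 -211.04363086  246.89295012] -25.4028778834549 [-5.58254177e-01  5.31920096e-01  1.57546548e+00  3.86984983e-04
  1.03534954e+00  1.45570862e+00]
end edge tool [13.37353495  0.25149662 62.        ]
end edge tool [12.52178255  0.24907466 64.        ]
end edge tool [11.67003015  0.2466527  66.        ]
```

View pics/w4c.png

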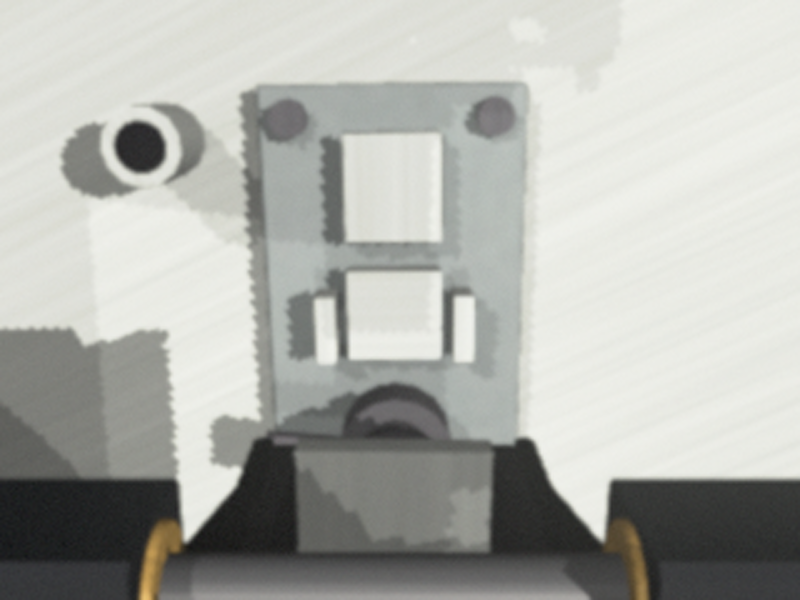

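The close view shows the far seat block at crop (342–441, 133–242), the near one at (346–442, 270–359), the cheeks beside it and the socket at (140,147). The slot is between y 242 and 270.

```bash
python3 - <<'E'
from h import *
a,c=load('w4')
P=[(342,133,45,18),(441,133,45,-18),(441,242,5.5,-18),(345,242,5.5,18),(346,270,-5.5,18),(442,270,-5.5,-18),(442,359,-40,-18),(348,359,-40,18)]
W=np.array([onz(c,160+u/2.5,100+v/2.5,24)[:2] for u,v,_,_ in P]); F=np.array([p[2:] for p in P],float)
wc,fc=W.mean(0),F.mean(0); A=(W-wc); B=F-fc
z=(A[:,0]+1j*A[:,1])@(B[:,0]-1j*B[:,1]); s=abs(z)/(B**2).sum(); th=np.angle(z)
R=np.array([[np.cos(th),-np.sin(th)],[np.sin(th),np.cos(th)]]); o=wc-R@fc
print('origin',o,'yaw',np.degrees(th),'scale',s); print((W-o)@R-F)
p=o+R@[46.5-12.5+0,0.25]
for z in (130,96): go([p[0],p[1],z],np.degrees(th))
print(p)
E
```

```text
origin [ 563.99436207 -219.25078725] yaw -24.79077299644417 scale 0.9942659504144145
[[-0.14672722 -0.16447411]
 [-0.5596638   0.52414836]
 [-0.25789675  0.34781173]
 [ 0.15410778 -0.14152356]
 [ 0.60992427 -0.22101354]
 [ 0.19484507 -0.07304417]
 [-0.2054354  -0.24181683]
 [ 0.21084606 -0.03008788]]
delta [ 0.0524 -0.0002  0.1168] rot [-0.03  0.06 -0.61]
delta [ 0.0525 -0.0002  0.1508] rot [-0.03  0.06 -0.61]
[ 594.96591909 -233.28022616]
```

```bash
python3 -m inch '[{"dx":0.025,"dy":0,"dz":0.02,"rx":0,"ry":0,"rz":-0.6,"gripper":0.3},{"dx":0.0525,"dy":0,"dz":0.05,"rx":0,"ry":0,"rz":-0.6,"gripper":0.3},{"dx":0.0525,"dy":0,"dz":0.08,"rx":0,"ry":0,"rz":-0.6,"gripper":0.3},{"dx":0.0525,"dy":0,"dz":0.11,"rx":0,"ry":0,"rz":-0.6,"gripper":0.3},{"dx":0.0525,"dy":0,"dz":0.125,"rx":0,"ry":0,"rz":-0.6,"gripper":0.3},{"dx":0.0525,"dy":0,"dz":0.134,"rx":0,"ry":0,"rz":-0.6,"gripper":0.3},{"dx":0.0525,"dy":0,"dz":0.136,"rx":0,"ry":0,"rz":-0.6,"gripper":0.3},{"dx":0.0525,"dy":0,"dz":0.136,"rx":0,"ry":0,"rz":-0.6,"gripper":0.3},{"dx":0.0525,"dy":0,"dz":0.136,"rx":0,"ry":0,"rz":-0.6,"gripper":0.3}]'
python3 - <<'E'
from h import *
go([594.97,-233.28,96],-24.8)
E
```

```text
clock: 10.15
ee_pos: [596.1, -235.9, 112.5]
tool_rot: [0.0, 0.976, -0.216, 0.001]
force: [-0.8, -0.5, -2.2]
grip_width: 38.8
finger_force: 55.0
delta [-0.0022 -0.0019  0.0165] rot [ 0.02 -0.17 -0.12]
```

```bash
python3 -m inch '[{"dx":-0.0018,"dy":-0.0018,"dz":0.003,"rx":0,"ry":0,"rz":0,"gripper":0.3},{"dx":-0.0018,"dy":-0.0018,"dz":0.003,"rx":0,"ry":0,"rz":0,"gripper":0.3},{"dx":-0.0018,"dy":-0.0018,"dz":0.003,"rx":0,"ry":0,"rz":0,"gripper":0.3}]'
python3 - <<'E'
from h import *
go([594.97,-233.28,96],-24.8);go([594.97,-233.28,96],-24.8)
snap('side','s5'); go([594.97,-233.28,96],-24.8)
b,c=load('s5'); u,v=proj(c,[564,-219,30]).astype(int); print(u,v)
cv2.imwrite('pics/s5c.png',cv2.resize(cv2.cvtColor(b[v-60:v+60,u-80:u+80],cv2.COLOR_RGB2BGR),None,fx=5,fy=5,interpolation=cv2.INTER_CUBIC))
E
```

```text
clock: 10.45
ee_pos: [594.4, -233.1, 108.3]
tool_rot: [0.0, 0.976, -0.216, 0.0]
force: [-0.1, -0.2, -2.3]
grip_width: 39.0
finger_force: 55.0
delta [ 0.0006 -0.0001  0.0123] rot [ 0.   -0.02 -0.12]
delta [ 0.0006 -0.0001  0.0123] rot [ 0.   -0.02 -0.12]
delta [ 0.0006 -0.0002  0.0122] rot [ 0.   -0.02 -0.13]
344 177
```

View pics/s5c.png

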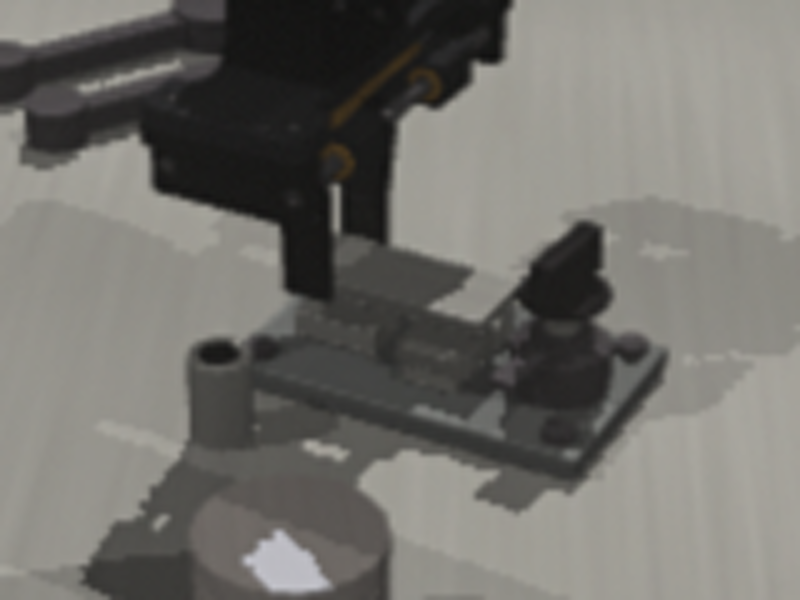

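The side view shows the plate level over the seat, its key at about (395,335) above the slot, clear of the socket and knob. I lower it while watching the force.

```bash
python3 -m inch '[{"dx":0.0005,"dy":0,"dz":0.003,"rx":0,"ry":0,"rz":0,"gripper":0.3},{"dx":0.0005,"dy":0,"dz":0.005,"rx":0,"ry":0,"rz":0,"gripper":0.3},{"dx":0.0005,"dy":0,"dz":0.005,"rx":0,"ry":0,"rz":0,"gripper":0.3}]'; python3 -m inch '[{"dx":0,"dy":0,"dz":0.002,"rx":0,"ry":0,"rz":0,"gripper":0.3},{"dx":0,"dy":0,"dz":0.003,"rx":0,"ry":0,"rz":0,"gripper":0.3},{"dx":0,"dy":0,"dz":0.003,"rx":0,"ry":0,"rz":0,"gripper":0.3}]'
```

```text
clock: 10.8
ee_pos: [595.2, -233.6, 102.8]
tool_rot: [0.0, 0.976, -0.216, 0.0]
force: [0.0, -0.6, -2.0]
grip_width: 38.9
finger_force: 55.0
clock: 11.1
ee_pos: [595.4, -233.7, 100.0]
tool_rot: [0.0, 0.976, -0.216, 0.001]
force: [2.0, -1.5, -2.4]
grip_width: 38.9
finger_force: 55.0
```

```bash
python3 -m inch '[{"dx":0.0006,"dy":0,"dz":0.001,"rx":0,"ry":0,"rz":0,"gripper":0.3},{"dx":0.0006,"dy":0,"dz":0.002,"rx":0,"ry":0,"rz":0,"gripper":0.3},{"dx":0.0006,"dy":0,"dz":0.002,"rx":0,"ry":0,"rz":0,"gripper":0.3}]'; python3 -m inch '[{"dx":0,"dy":0,"dz":0.001,"rx":0,"ry":0,"rz":0,"gripper":0.3},{"dx":0,"dy":0,"dz":0.001,"rx":0,"ry":0,"rz":0,"gripper":0.3}]'; python3 -m inch '[{"dx":0,"dy":0,"dz":0.001,"rx":0,"ry":0,"rz":0,"gripper":0.3},{"dx":0,"dy":0,"dz":0.001,"rx":0,"ry":0,"rz":0,"gripper":0.3}]'
```

```text
clock: 11.4
ee_pos: [595.5, -233.7, 97.9]
tool_rot: [0.0, 0.976, -0.216, 0.0]
force: [2.2, -0.5, -1.5]
grip_width: 38.8
finger_force: 55.0
clock: 11.6
ee_pos: [595.6, -233.7, 97.0]
tool_rot: [0.0, 0.976, -0.216, 0.0]
force: [2.2, -1.4, -2.7]
grip_width: 38.9
finger_force: 55.0
clock: 11.8
ee_pos: [595.5, -233.7, 95.9]
tool_rot: [0.0, 0.976, -0.216, 0.0]
force: [1.9, -0.2, -0.9]
grip_width: 39.0
finger_force: 55.0
```

```bash
python3 -m inch '[{"dx":0.0005,"dy":0,"dz":0.001,"rx":0,"ry":0,"rz":0,"gripper":0.3},{"dx":0.0005,"dy":0,"dz":0.001,"rx":0,"ry":0,"rz":0,"gripper":0.3}]'; python3 -m inch '[{"dx":0,"dy":0,"dz":0.001,"rx":0,"ry":0,"rz":0,"gripper":0.3},{"dx":0,"dy":0,"dz":0.001,"rx":0,"ry":0,"rz":0,"gripper":0.3}]'
```

```text
clock: 12.0
ee_pos: [595.6, -233.8, 95.4]
tool_rot: [-0.0, 0.976, -0.216, -0.0]
force: [-0.4, -0.5, 3.0]
grip_width: 38.8
finger_force: 55.0
clock: 12.2
ee_pos: [595.7, -233.7, 95.4]
tool_rot: [-0.0, 0.976, -0.216, -0.0]
force: [-2.1, 0.0, 8.4]
grip_width: 39.3
finger_force: 55.0
```

Seated: 8 N reaction at the expected height of 95.4. I release, retreat and look.

```bash
python3 -m inch '[{"dx":0,"dy":0,"dz":-0.001,"rx":0,"ry":0,"rz":0,"gripper":0.55},{"dx":0,"dy":0,"dz":-0.001,"rx":0,"ry":0,"rz":0,"gripper":0.7},{"dx":0,"dy":0,"dz":-0.001,"rx":0,"ry":0,"rz":0,"gripper":0.8},{"dx":0,"dy":0,"dz":-0.001,"rx":0,"ry":0,"rz":0,"gripper":0.8},{"dx":0,"dy":0,"dz":-0.02,"rx":0,"ry":0,"rz":0,"gripper":0.8},{"dx":0,"dy":0,"dz":-0.06,"rx":0,"ry":0,"rz":0,"gripper":0.8},{"dx":0,"dy":0,"dz":-0.1,"rx":0,"ry":0,"rz":0,"gripper":0.8},{"dx":-0.04,"dy":0,"dz":-0.13,"rx":0,"ry":0,"rz":0,"gripper":0.8},{"dx":-0.08,"dy":0,"dz":-0.13,"rx":0,"ry":0,"rz":0,"gripper":0.8},{"dx":-0.12,"dy":0,"dz":-0.13,"rx":0,"ry":0,"rz":0,"gripper":0.8},{"dx":-0.13,"dy":0,"dz":-0.13,"rx":0,"ry":0,"rz":0,"gripper":0.8},{"dx":-0.13,"dy":0,"dz":-0.13,"rx":0,"ry":0,"rz":0,"gripper":0.8},{"dx":-0.13,"dy":0,"dz":-0.13,"rx":0,"ry":0,"rz":0,"gripper":0.8}]'
python3 - <<'E'
from h import *
a,c=snap('wrist','w6'); snap('side','s6'); s=sense(); print(s['ee_pos'],s['grip_width'],s['joints'])
for x in [(495.9,-187.8,80),(564,-219.25,32)]: print(proj(c,x))
cv2.imwrite('pics/w6c.png',cv2.resize(cv2.cvtColor(a[80:380,120:520],cv2.COLOR_RGB2BGR),None,fx=2,fy=2,interpolation=cv2.INTER_CUBIC))
E
```

```text
clock: 13.5
ee_pos: [479.4, -180.0, 224.2]
tool_rot: [0.0, 0.976, -0.216, 0.001]
force: [-0.5, -0.6, 0.1]
grip_width: 69.7
finger_force: 0.0
[ 479.69962661 -180.21556757  224.01113001] 69.7683504395107 [-5.77736028e-01  4.76432396e-01  1.78268891e+00  6.04448730e-05
  8.80056819e-01  1.42824066e+00]
[316.90136648 224.87276162]
[316.59261193 116.76713362]
```

View pics/w6c.png

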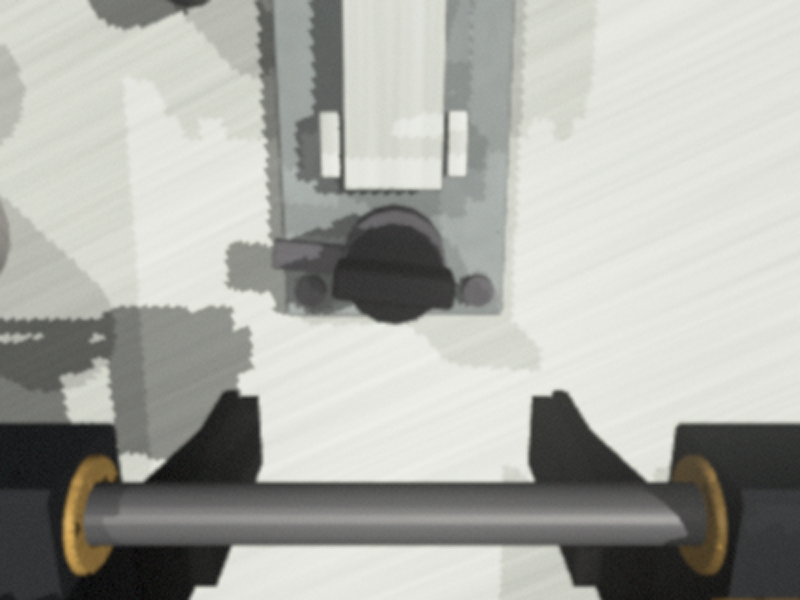

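The plate sits straight between the cheeks, its end at crop (393,188). The bar top is centred near (394,288), against a prediction of (394,290), and the toe points left as expected.

```bash
python3 - <<'E'
from h import *
a,c=load('w6'); th=np.radians(-24.8); d=np.array([np.cos(th),np.sin(th),0])
e=onz(c,316.5,174,32)-[564,-219.25,32]; print('plate end x',e@d, e@[-d[1],d[0],0])
go([495.9,-187.8,150],55.4); go([495.9,-187.8,224],55.4); go([495.9,-187.8,224],-24.8)
E
```

```text
plate end x -44.29538927956696 0.23388018709967864
delta [0.0177 0.     0.0741] rot [  0.11  -0.1  -80.34]
delta [0.0179 0.     0.0001] rot [  0.11  -0.1  -80.34]
delta [0.0179 0.     0.0001] rot [ 0.02 -0.14 -0.14]
```

```bash
python3 -m inch '[{"dx":0.005,"dy":0,"dz":0,"rx":0,"ry":0,"rz":-8,"gripper":0.3},{"dx":0.01,"dy":0,"dz":0,"rx":0,"ry":0,"rz":-16,"gripper":0.3},{"dx":0.015,"dy":0,"dz":0,"rx":0,"ry":0,"rz":-24,"gripper":0.3},{"dx":0.0178,"dy":0,"dz":0,"rx":0,"ry":0,"rz":-32,"gripper":0.3},{"dx":0.0178,"dy":0,"dz":0.005,"rx":0,"ry":0,"rz":-40,"gripper":0.3},{"dx":0.0178,"dy":0,"dz":0.01,"rx":0,"ry":0,"rz":-48,"gripper":0.3},{"dx":0.0178,"dy":0,"dz":0.02,"rx":0,"ry":0,"rz":-56,"gripper":0.3},{"dx":0.0178,"dy":0,"dz":0.03,"rx":0,"ry":0,"rz":-64,"gripper":0.3},{"dx":0.0178,"dy":0,"dz":0.04,"rx":0,"ry":0,"rz":-72,"gripper":0.3},{"dx":0.0178,"dy":0,"dz":0.045,"rx":0,"ry":0,"rz":-80.3,"gripper":0.3},{"dx":0.0178,"dy":0,"dz":0.05,"rx":0,"ry":0,"rz":-80.3,"gripper":0.3},{"dx":0.0178,"dy":0,"dz":0.05,"rx":0,"ry":0,"rz":-80.3,"gripper":0.3},{"dx":0.0178,"dy":0,"dz":0.05,"rx":0,"ry":0,"rz":-80.3,"gripper":0.3}]'
python3 - <<'E'
from h import *
go([495.9,-187.8,130],55.4); print(sense()['grip_width'],sense()['joints'])
E
```

```text
clock: 14.9
ee_pos: [494.6, -186.9, 173.8]
tool_rot: [0.0, 0.886, 0.464, 0.0]
force: [0.4, -0.9, -0.1]
grip_width: 26.1
finger_force: 0.0
delta [-0.0001  0.0016  0.0438] rot [ 0.02 -0.   -0.14]
26.13810554869138 [-5.72717888e-01  5.76416173e-01  1.77948984e+00  4.56184757e-05
  7.85294227e-01  3.36344921e-02]
```

```bash
python3 -m inch '[{"dx":0,"dy":0.0013,"dz":0.01,"rx":0,"ry":0,"rz":0,"gripper":0.3},{"dx":0,"dy":0.0013,"dz":0.025,"rx":0,"ry":0,"rz":0,"gripper":0.3},{"dx":0,"dy":0.0013,"dz":0.037,"rx":0,"ry":0,"rz":0,"gripper":0.3},{"dx":0,"dy":0.0013,"dz":0.042,"rx":0,"ry":0,"rz":0,"gripper":0.3},{"dx":0,"dy":0.0013,"dz":0.042,"rx":0,"ry":0,"rz":0,"gripper":0.3},{"dx":0,"dy":0.0013,"dz":0.042,"rx":0,"ry":0,"rz":0,"gripper":0.1},{"dx":0,"dy":0.0013,"dz":0.042,"rx":0,"ry":0,"rz":0,"gripper":0.05},{"dx":0,"dy":0.0013,"dz":0.042,"rx":0,"ry":0,"rz":0,"gripper":0.05},{"dx":0,"dy":0.0013,"dz":0.042,"rx":0,"ry":0,"rz":0,"gripper":0.05}]' 25
python3 - <<'E'
from h import *
go([495.9,-187.8,120],55.4)
E
```

```text
clock: 15.8
ee_pos: [495.9, -187.8, 132.5]
tool_rot: [0.001, 0.886, 0.465, 0.001]
force: [1.5, -1.4, -0.3]
grip_width: 11.8
finger_force: 24.9
delta [-0.     -0.      0.0125] rot [ 0.14 -0.01 -0.04]
```

```bash
python3 -m inch '[{"dx":0,"dy":0,"dz":0.002,"rx":0,"ry":0,"rz":0,"gripper":0.05},{"dx":0,"dy":0,"dz":0.004,"rx":0,"ry":0,"rz":0,"gripper":0.05},{"dx":0,"dy":0,"dz":0.004,"rx":0,"ry":0,"rz":0,"gripper":0.05}]'; python3 -m inch '[{"dx":0,"dy":0,"dz":0.002,"rx":0,"ry":0,"rz":0,"gripper":0.05},{"dx":0,"dy":0,"dz":0.004,"rx":0,"ry":0,"rz":0,"gripper":0.05},{"dx":0,"dy":0,"dz":0.004,"rx":0,"ry":0,"rz":0,"gripper":0.05}]'
```

```text
clock: 16.1
ee_pos: [495.9, -187.8, 128.9]
tool_rot: [0.001, 0.886, 0.465, 0.001]
force: [-0.0, -0.4, 6.7]
grip_width: 12.1
finger_force: 24.9
clock: 16.4
ee_pos: [495.9, -187.8, 125.2]
tool_rot: [0.001, 0.886, 0.465, 0.001]
force: [-0.7, -0.1, 8.9]
grip_width: 11.6
finger_force: 24.9
```

```bash
python3 -m inch '[{"dx":0,"dy":0,"dz":0.0015,"rx":0,"ry":0,"rz":0,"gripper":0.05},{"dx":0,"dy":0,"dz":0.0015,"rx":0,"ry":0,"rz":0,"gripper":0.05}]'; python3 -m inch '[{"dx":0,"dy":0,"dz":0.001,"rx":0,"ry":0,"rz":0,"gripper":0.05},{"dx":0,"dy":0,"dz":0.001,"rx":0,"ry":0,"rz":0,"gripper":0.05}]'
```

```text
clock: 16.6
ee_pos: [495.9, -187.8, 123.9]
tool_rot: [0.001, 0.886, 0.465, 0.001]
force: [-0.5, 0.7, 9.9]
grip_width: 11.8
finger_force: 24.9
clock: 16.8
ee_pos: [495.9, -187.8, 123.1]
tool_rot: [0.001, 0.886, 0.465, 0.001]
force: [-0.4, -0.2, 11.0]
grip_width: 11.9
finger_force: 24.9
```

```bash
python3 -m inch '[{"dx":0,"dy":0,"dz":0,"rx":0,"ry":0,"rz":4,"gripper":0.05},{"dx":0,"dy":0,"dz":0,"rx":0,"ry":0,"rz":8,"gripper":0.05},{"dx":0,"dy":0,"dz":0,"rx":0,"ry":0,"rz":12,"gripper":0.05},{"dx":0,"dy":0,"dz":0,"rx":0,"ry":0,"rz":16,"gripper":0.05},{"dx":0,"dy":0,"dz":0,"rx":0,"ry":0,"rz":20,"gripper":0.05},{"dx":0,"dy":0,"dz":0,"rx":0,"ry":0,"rz":24,"gripper":0.05},{"dx":0,"dy":0,"dz":0,"rx":0,"ry":0,"rz":24,"gripper":0.05}]'; python3 -c "
from h import *
s=sense();print(s['wrist_torque'],s['force'],s['joints'])"
```

```text
clock: 17.5
ee_pos: [495.8, -187.6, 123.1]
tool_rot: [0.001, 0.963, 0.27, 0.001]
force: [-0.5, 1.3, 11.2]
grip_width: 11.7
finger_force: 24.9
[ 0.06620026  0.16606416 -0.03548689] [-0.542426    1.28401858 11.17263869] [-5.72754897e-01  6.66148191e-01  1.80392559e+00  2.26843664e-07
  6.69031591e-01  4.51590267e-01]
```

Turning freely past the 0.25 rad block. Continuing to the stop.

```bash
python3 -m inch '[{"dx":0,"dy":0,"dz":0,"rx":0,"ry":0,"rz":5,"gripper":0.05},{"dx":0,"dy":0,"dz":0,"rx":0,"ry":0,"rz":10,"gripper":0.05},{"dx":0,"dy":0,"dz":0,"rx":0,"ry":0,"rz":15,"gripper":0.05},{"dx":0,"dy":0,"dz":0,"rx":0,"ry":0,"rz":20,"gripper":0.05},{"dx":0,"dy":0,"dz":0,"rx":0,"ry":0,"rz":25,"gripper":0.05},{"dx":0,"dy":0,"dz":0,"rx":0,"ry":0,"rz":30,"gripper":0.05},{"dx":0,"dy":0,"dz":0,"rx":0,"ry":0,"rz":35,"gripper":0.05},{"dx":0,"dy":0,"dz":0,"rx":0,"ry":0,"rz":40,"gripper":0.05},{"dx":0,"dy":0,"dz":0,"rx":0,"ry":0,"rz":45,"gripper":0.05},{"dx":0,"dy":0,"dz":0,"rx":0,"ry":0,"rz":50,"gripper":0.05},{"dx":0,"dy":0,"dz":0,"rx":0,"ry":0,"rz":54,"gripper":0.05},{"dx":0,"dy":0,"dz":0,"rx":0,"ry":0,"rz":56,"gripper":0.05},{"dx":0,"dy":0,"dz":0,"rx":0,"ry":0,"rz":56,"gripper":0.05},{"dx":0,"dy":0,"dz":0,"rx":0,"ry":0,"rz":56,"gripper":0.05}]'; python3 -c "
from h import *
s=sense();print(s['wrist_torque'],s['force'],s['joints']); go([495.9,-187.8,123],-24.8)"
```

```text
clock: 18.9
ee_pos: [495.7, -187.2, 123.1]
tool_rot: [0.0, 0.977, -0.213, 0.001]
force: [-0.4, 1.8, 11.6]
grip_width: 12.1
finger_force: 24.9
[0.37881648 0.14648222 0.02151268] [-0.35532145  1.83795752 11.64762974] [-5.72426764e-01  6.66073142e-01  1.80417070e+00  8.04199321e-04
  6.69446357e-01  1.42790169e+00]
delta [0.0004 0.0004 0.0001] rot [-0.01 -0.11  0.15]
```

```bash
python3 -m inch '[{"dx":0,"dy":0,"dz":0,"rx":0,"ry":0,"rz":2,"gripper":0.05},{"dx":0,"dy":0,"dz":0,"rx":0,"ry":0,"rz":3,"gripper":0.05},{"dx":0,"dy":0,"dz":0,"rx":0,"ry":0,"rz":3,"gripper":0.05}]'; python3 -c "
from h import *
s=sense();print(s['wrist_torque'],s['force']); go([495.9,-187.8,123],-24.8)"
```

```text
clock: 19.2
ee_pos: [495.7, -187.2, 123.1]
tool_rot: [0.0, 0.971, -0.238, 0.001]
force: [-0.3, 1.0, 11.5]
grip_width: 12.1
finger_force: 25.3
[0.34950481 0.0546634  0.43897232] [-0.33201253  1.03189003 11.45299676]
delta [0.0004 0.0004 0.0001] rot [ 0.02 -0.11 -2.72]
```

```bash
python3 -m inch '[{"dx":0,"dy":0,"dz":0,"rx":0,"ry":0,"rz":-1,"gripper":0.15},{"dx":0,"dy":0,"dz":0,"rx":0,"ry":0,"rz":-1,"gripper":0.3},{"dx":0,"dy":0,"dz":0,"rx":0,"ry":0,"rz":-1,"gripper":0.3},{"dx":0,"dy":0,"dz":0,"rx":0,"ry":0,"rz":-1,"gripper":0.3},{"dx":0,"dy":0,"dz":-0.01,"rx":0,"ry":0,"rz":-1,"gripper":0.3},{"dx":0,"dy":0,"dz":-0.04,"rx":0,"ry":0,"rz":-1,"gripper":0.3},{"dx":-0.01,"dy":0,"dz":-0.08,"rx":0,"ry":0,"rz":0,"gripper":0.5},{"dx":-0.02,"dy":0,"dz":-0.12,"rx":0,"ry":0,"rz":0,"gripper":0.8},{"dx":-0.02,"dy":0,"dz":-0.15,"rx":0,"ry":0,"rz":0,"gripper":0.8},{"dx":-0.02,"dy":0,"dz":-0.15,"rx":0,"ry":0,"rz":0,"gripper":0.8},{"dx":-0.02,"dy":0,"dz":-0.15,"rx":0,"ry":0,"rz":0,"gripper":0.8}]'
python3 - <<'E'
from h import *
a,c=snap('wrist','w7'); b,_=snap('side','s7'); print(sense()['ee_pos'])
A=cv2.resize(a[60:300,160:480],(400,300)); B=cv2.resize(b[117:237,264:424],(400,300),interpolation=cv2.INTER_CUBIC)
b6,_=load('s6'); C=cv2.resize(b6[117:237,264:424],(400,300),interpolation=cv2.INTER_CUBIC)
t,_=snap('top','t7'); D=cv2.resize(t[180:345,370:590],(400,300),interpolation=cv2.INTER_CUBIC)
cv2.imwrite('pics/v7.png',cv2.cvtColor(np.vstack([np.hstack([A,D]),np.hstack([B,C])]),cv2.COLOR_RGB2BGR))
E
```

```text
clock: 20.3
ee_pos: [477.3, -177.8, 272.1]
tool_rot: [0.0, 0.971, -0.239, 0.001]
force: [-1.3, 0.4, -0.3]
grip_width: 58.0
finger_force: 0.0
[ 476.64959922 -177.48831798  270.36818808]
```

View pics/v7.png

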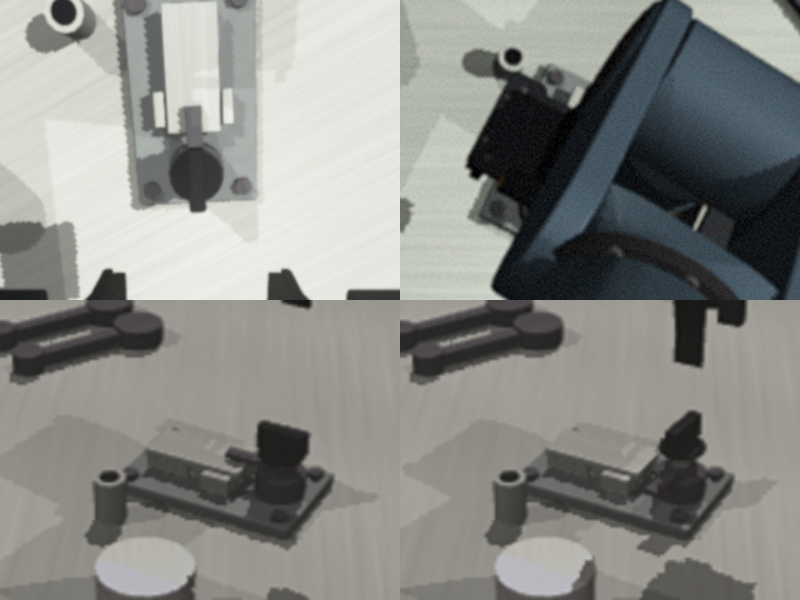

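The final views show the toe (195,125) lying straight over the plate, the knob down (its flange no longer stands clear of the housing), the plate flat, and the socket and piston in place.

```bash
python3 -c "
from bench import *
print(finish_job())"
```

```text
the job is handed in; nothing more can be done
None
```

The gauge plate lies flat in the fixture with its key in the slot, and the knob is down and locked with its toe over the plate; the piston, can and socket were not touched, and I handed the job in at about 20 s of the 64 s allowed (the verdict was not shown).

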